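# Unbolt the dark box and hold its heavy flap open with the lever

## Task

Slide the black-knobbed bolt of the small dark box all the way back, off the flap. Then press the red pad on the lever's long end down, close to its rubber stop, so that the heavy steel flap is raised, and finish while still holding the lever down, so that a colleague can take out the sensor. Only push and press with the fingertips: do not lift the flap by hand, and leave the small things lying around where they are.

Things in the scene. Friction and masses are not known exactly. Their poses are not given: they have to be found in the camera images.
- dark_box: Dark box device, fixed, on a 22 mm black plinth: a grey box 105 x 84 mm, rim at z = 74 mm, under a steel flap. Origin on the worktop under the lever's pivot pin. Own -x points along the lever to its long end, +x to the box (x = +50 to +155 mm), +y to the bolt's side, z up. Lever line y = -22 mm, pin at x = 0, z = 84 mm. Bolt line y = +28 mm, on a pedestal x = -58 to +17 mm, 84 mm high.
- lever_pad (a point): Centre of the top face of the red pad (42 mm along, 22 mm across) on the lever's long end. It moves on an arc about the pin: 125 mm along the lever, 9 mm above its centre line. At rest the lever is tilted up 0.40 rad, pad at z = 141 mm; at the rubber stop it is tilted down 0.36 rad, pad at z = 48 mm. Pressing takes 2 to 6 N. The bar is 14 mm wide, the short end 42 mm long.
- lever (a joint): Lever turn in rad: 0 at rest with the long end up, grows as the long end is pressed down, 0.76 at the stop. The stop is hard: a few mm of push beyond it give over 100 N, so end 2 to 10 mm above it. Let go, it swings back as the flap falls.
- bolt_knob (a point): Centre of the top of the bolt's black knob, 16 mm in diameter, top at z = 120 mm; its wide part spans z = 104 to 120 mm, on a 9 mm neck. On the flap's side of the knob nothing stands higher than z = 98 mm (two low staples at x = +10 and -54 mm of the device), the flap's top is at z = 84 mm. From the bolt's line it is 43 mm to the lever bar, 34 mm to its pivot cheeks (top z = 92 mm).
- bolt (a joint): Bolt travel in m: 0 with its nose 20 mm over the flap's lip (locked), grows as the knob is pushed along the device's own -x (away from the flap, towards the lever's long end), 0.032 at its end stop. Stiff (about 1.5 N), stays where it is left; clear of the flap beyond 0.020.
- flap (a joint): Flap angle in rad: 0 shut, grows as it opens, about 0.26 with the lever at its stop. It falls shut by its own weight (0.7 to 1 kg) and a closing spring in the hinge.
- flap_lip (a point): Middle of the top front edge of the flap's yellow lip; the flap is a steel plate 122 x 84 x 10 mm, hinged at the end of the box away from the lever, shut with its top at z = 84 mm. The lever's roller lifts it from below.
- tee: Loose silver connector tee, 26 x 45 x 13 mm, origin at the middle of its underside; leave alone.
- cap: Loose pale connector cap, 14 mm in diameter, 20 mm tall, origin at the middle of its underside; leave alone.
- driver: Loose yellow screwdriver, 140 mm long, lying, origin at the middle of its underside; leave alone.

How it is judged:
By the outcome, as a careful person would: the job done as asked, in the order asked, and still so for the second after the job is handed in, while the arm keeps its last pose, push and grip.
It also fails if it takes over 43 s, if anything falls off the work surface, if the arm or the gripper's body presses on something with over 40 N, if the wrist force passes 120 N, or if a joint passes its speed limit or range.

## Robot

A 7-joint arm with a two-finger parallel gripper is mounted at the origin on a cart in front of the work surface, level with it; the furniture and walls round the work are solid. World frame = base frame: x ahead of the robot, y to its left, z up, the work surface at z = 0. Lengths are in m, angles in rad, forces in N, time in s.
With the tool pointing down it reaches from about 0.425 to 0.8 m from the base axis. Payload 8.3 kg.
Tool frame: the origin (TCP) lies at the very end of the fingers, on their centre line; the grasp point (between the pads) lies 19 mm behind it (grip_depth is the z of the grasp point in the tool frame, in m); z points along the fingers, y is the line along which they close (so a half turn about z gives the same grasp; the last joint's range is limited). The gripper opens to 85 mm and grips with 20 to 120 N. Pads are 22 mm wide; open, the fingers measure 114 mm over their backs; the gripper's body (76 mm by 85 mm) begins 54 mm behind the grasp point. The pads swing forward as they close: fully open they stand 13 mm farther back than shut.
Start: joints at [-1.232, 0.383, 0.016, 1.37, -0.006, 1.388, -0.046], TCP at [0.244, 0.575, 0.231] pointing down, gripper open.
Joint ranges: [-2.95, 2.95], [-0.25, 2.06], [-1.52, 1.56], [0.18, 2.33], [-1.44, 4.58], [0.02, 2.06], [-3.01, 3.01]. Speed limits (rad/s): [2.39, 2.39, 3.01, 3.01, 3.14, 3.14, 3.14].

## Interface

Orientations are given as [roll, pitch, yaw] about the fixed x, y, z axes, in that order (R = Rz(yaw) Ry(pitch) Rx(roll)).
In Python, from rig import get_state, snapshot, close_job, search_frame, grip_depth gives the robot as it stands.
- The arm moves only by the tool send_rows, never from a script. Its argument "targets" is a list of rows, each an object with "jaw": the gripper command: -1 is fully open, 1 is shut, values between are in proportion; "linear": the shift along the tool's x, y, z in units of 25 mm (1.0 is 25 mm), a list of three; "twist": the turn about the tool's z in rad. A call has 1 to 10 rows; each row is the pose to reach, as a shift and turn from the pose commanded when the call began, along the tool's axes at that moment; what a row does not reach only later rows make up. A row lasts 1/10 s, in which the tool goes at most 50 mm and 8.59 degrees, less where a joint would pass 70% of its speed; a pose out of reach is approached as far as the arm can. A call with a gripper value outside its range is refused whole. The fingers move at their own pace and stop on an object; "squeeze" is the grip in N (left out, the last holds). Time passes only in rows, so rows that repeat a pose let the fingers close. It gives the time, the measured TCP pose, the force, the opening and the grip force at its end, in the units of the state.
- get_state(): the state, without advancing time (a new reading comes with each control period).
- snapshot(name): name is "side" or "top" or "wrist"; returns a dict with "frame" (420x560x3 uint8, red, green, blue), "mtx" (3x3 intrinsics, pixels), "R" (3x3) and "t" (3): a world point X has camera coordinates R X + t; the wrist camera has in their place "mount" (4x4, takes a point from camera to tool coordinates, whose origin is the TCP and whose axes are the flange's). Camera axes: x right, y down, z forward; pixel columns grow to the right and rows downward; lengths in m; the calibration is good to about 2 mm. A picture is of the moment at which its call begins: read the wrist's pose just before it. There is no depth.
- close_job(): hands the job in; it is judged then, once.
Trained networks look in the newest picture that a camera, given by its name, has taken for a name from the list of things; names that differ only in an ending like _2 or _b are one class to them, and where a whole thing is asked for, a point or a joint stands for the part that bears it (a point fixed in the world has none). Each returns a list of dicts, best first, with "confidence" (0 to 1); they miss things now and then, are a little off and sometimes report something else, mostly with a low value. They report only what shows in the picture. A call takes as long as a camera call.
- search_frame(camera, label): "xy" ([column, row] in pixels, amid what is visible of it).
The state is a dict: "time_s": time; "joint_pos": joint angles; "joint_vel": joint speeds; "joint_efforts": joint torques, N m; "tcp_pos": TCP position; "ee_rot": TCP orientation; "ft_force": force on the tool from outside, world axes, zero at the start; "moment": the same for the moment, N m; "opening": finger opening in m; "grasp_force": force on a finger pad.
Only numpy, scipy, OpenCV 4.12 (cv2) and the standard library are available. Lean on these libraries where they do the work, as an engineer would, in place of code of your own. Each camera call takes 0.05 s, during which the arm holds its last target. There are 200 camera calls.

## Working session

There is one attempt and no reset: what is moved stays moved. The work goes in short steps, Python scripts to look and compute and a tool call to move; the robot and the scene stay as the last step left them, time stands still between calls to the robot, and variables do not carry over. Pictures are saved under pics/ and viewed, at most 11 in all, crops included, and the job is handed in when it is done.

Besides the shell and the picture viewer there is one more tool, called after ">>>" by a JSON object that holds its "op" and its "data". send_rows: Moves the arm, as the interface text tells. Its arguments: {"type":"object","properties":{"targets":{"type":"array","items":{"type":"object","properties":{"jaw":{"type":"number"},"linear":{"type":"array","items":{"type":"number"}},"twist":{"type":"number"}}}},"squeeze":{"type":"number"}},"required":["targets"]}

```bash
mkdir -p pics; cat > h.py <<'E'
import numpy as np,cv2
from rig import *
def ray(s,uv):
    K,R,t=s["mtx"],np.array(s["R"]),np.array(s["t"])
    d=R.T@np.linalg.inv(K)@np.array([uv[0],uv[1],1.]); return -R.T@t,d
def onz(s,uv,z):
    c,d=ray(s,uv); return c+d*(z-c[2])/d[2]
def tri(rs):
    A=np.zeros((3,3));b=np.zeros(3)
    for c,d in rs:
        d=d/np.linalg.norm(d);P=np.eye(3)-np.outer(d,d);A+=P;b+=P@c
    return np.linalg.solve(A,b)
E
python3 - <<'E'
from h import *
st=get_state();print({k:np.round(v,3).tolist() for k,v in st.items()})
S={}
for n in("top","side"):
    s=S[n]=snapshot(n);cv2.imwrite(f"pics/{n}0.png",s["frame"][:,:,::-1])
    for l in("lever_pad","bolt_knob","flap_lip","dark_box","tee","cap","driver"):
        print(n,l,[(np.round(r["xy"]).tolist(),round(r["confidence"],2)) for r in search_frame(n,l)[:2]])
z=dict(lever_pad=.141,bolt_knob=.12,flap_lip=.084)
for l in z:
    rs=[]
    for n in S:
        r=search_frame(n,l)
        if r: rs.append(ray(S[n],r[0]["xy"]));print(l,n,onz(S[n],r[0]["xy"],z[l]).round(4))
    if len(rs)>1: print(l,tri(rs).round(4))
E
```

```text
{'time_s': 0.0, 'joint_pos': [-1.232, 0.384, 0.016, 1.371, -0.006, 1.388, -0.046], 'joint_vel': [0.0, -0.001, -0.0, 0.0, -0.0, 0.001, 0.002], 'joint_efforts': [-0.0, -62.76, 0.844, -37.184, 0.016, 0.014, 0.0], 'tcp_pos': [0.244, 0.575, 0.23], 'ee_rot': [-3.14, 0.0, 2.74], 'ft_force': [-0.075, 0.185, 0.72], 'moment': [-0.025, 0.015, -0.016], 'grasp_force': 0.0, 'opening': 0.085}
top lever_pad [([326.0, 204.0], 0.85), ([336.0, 177.0], 0.69)]
top bolt_knob [([283.0, 227.0], 0.84)]
top flap_lip [([236.0, 202.0], 0.6)]
top dark_box [([274.0, 213.0], 0.7)]
top tee [([317.0, 278.0], 0.51)]
top cap []
top driver [([346.0, 279.0], 0.62), ([335.0, 175.0], 0.55)]
side lever_pad [([321.0, 223.0], 0.73)]
side bolt_knob [([287.0, 230.0], 0.78)]
side flap_lip [([254.0, 212.0], 0.62)]
side dark_box [([287.0, 230.0], 0.63)]
side tee [([306.0, 295.0], 0.71)]
side cap [([327.0, 297.0], 0.39)]
side driver [([336.0, 222.0], 0.38)]
lever_pad top [ 0.6217 -0.1986  0.141 ]
lever_pad side [ 0.5994 -0.1976  0.141 ]
lever_pad [ 0.6272 -0.199   0.1049]
bolt_knob top [ 0.5851 -0.126   0.12  ]
bolt_knob side [ 0.5784 -0.1319  0.12  ]
bolt_knob [ 0.5875 -0.128   0.1059]
flap_lip top [ 0.6368 -0.0403  0.084 ]
flap_lip side [ 0.6306 -0.0428  0.084 ]
flap_lip [ 0.639  -0.0395  0.0722]
```

```bash
python3 - <<'E'
import cv2
for n in("top","side"):
    i=cv2.imread(f"pics/{n}0.png")[130:330,180:440]; cv2.imwrite(f"pics/{n}0c.png",cv2.resize(i,None,fx=3,fy=3,interpolation=cv2.INTER_CUBIC))
E
```

```text
(no output)
```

View pics/top0c.png

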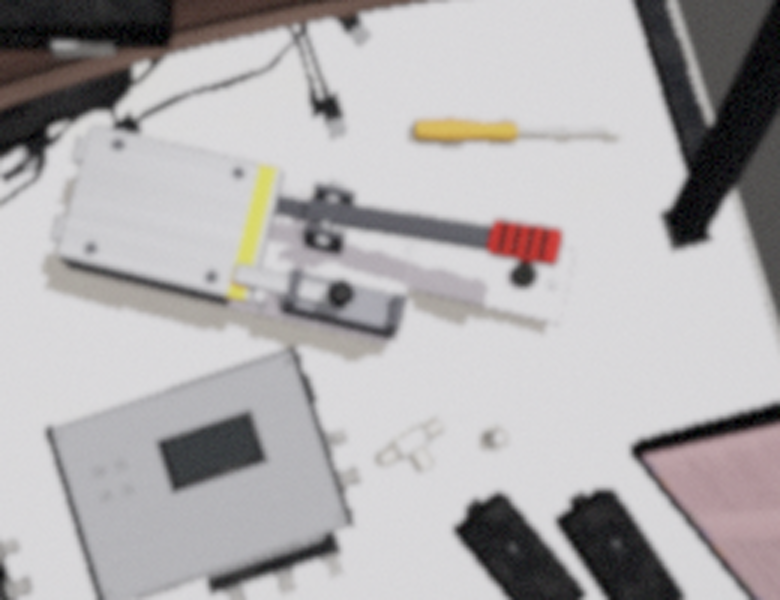

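View pics/side0c.png

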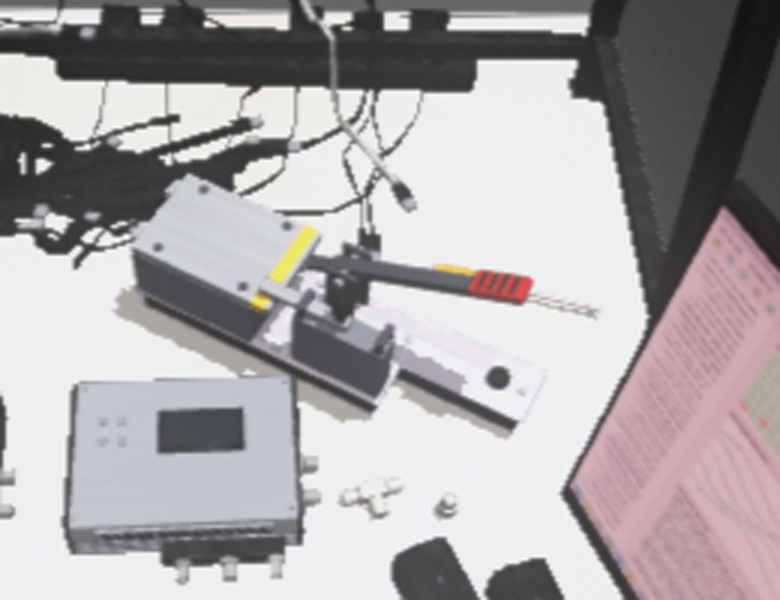

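Top view: knob at about full-image (293,227), red pad at (355,210), flap with yellow lip on the left. Side view: pad at (347,226), with the knob in front of the dark pivot cheek. The networks' lever and bolt points are the middles of whole parts, so I fit the device pose to the known points instead.

```bash
cat > fit.py <<'E'
from h import *
from scipy.optimize import least_squares
c=lambda u,v:(180+u/3,130+v/3)
def obs():
    P={}
    P['top']=dict(pad=c(524,240),knob=c(341,292),f1=c(275,167),f2=c(240,298),r1=c(95,125),r2=c(62,252))
    P['side']=dict(pad=c(500,286),f1=c(318,230),f2=c(268,310),r1=c(187,176),r2=c(134,253))
    return P
def pts(p):
    x,y,th,xf,xk=p
    L=dict(pad=(-.1116,-.022,.141),knob=(xk,.028,.12),f1=(xf,-.042,.084),f2=(xf,.042,.084),r1=(xf+.122,-.042,.084),r2=(xf+.122,.042,.084))
    C,S=np.cos(th),np.sin(th)
    return {k:np.array([x+C*a-S*b,y+S*a+C*b,z]) for k,(a,b,z) in L.items()}
def proj(s,X):
    q=s["mtx"]@(np.array(s["R"])@X+np.array(s["t"]));return q[:2]/q[2]
E
python3 - <<'E'
from fit import *
S={n:snapshot(n) for n in("top","side")};O=obs()
for n in O: print(n,{k:onz(S[n],v,.141 if k=='pad' else .12 if k=='knob' else .084).round(3).tolist() for k,v in O[n].items()}, 'cam',ray(S[n],(0,0))[0].round(2),S[n]['mtx'][0,0].round(0))
f=lambda p:np.concatenate([proj(S[n],pts(p)[k])-O[n][k] for n in O for k in O[n]])
k=min((least_squares(f,[.58,-.12,t,.035,-.02],loss='soft_l1') for t in(0,1.5,3,-1.5)),key=lambda r:r.cost)
print(k.x.round(4),k.cost,f(k.x).reshape(-1,2).round(1).tolist())
P=pts(k.x);print({a:b.round(4).tolist() for a,b in P.items()})
print('knob in side',proj(S['side'],P['knob']))
E
```

```text
top {'pad': [0.611, -0.248, 0.141], 'knob': [0.584, -0.144, 0.12], 'f1': [0.666, -0.105, 0.084], 'f2': [0.586, -0.084, 0.084], 'r1': [0.692, 0.005, 0.084], 'r2': [0.614, 0.023, 0.084]} cam [ 0.47 -0.11  0.97] 492.0
side {'pad': [0.609, -0.25, 0.141], 'f1': [0.666, -0.108, 0.084], 'f2': [0.585, -0.092, 0.084], 'r1': [0.691, 0.006, 0.084], 'r2': [0.608, 0.02, 0.084]} cam [ 0.12 -0.23  0.79] 393.0
[ 0.6162 -0.135   1.3292  0.0345 -0.0162] 13.889915266075281 [[0.6, 0.1], [0.1, -0.5], [3.4, 0.5], [4.0, 1.0], [-1.2, -1.0], [-2.1, 0.6], [-0.4, -1.0], [1.3, 0.7], [-0.2, 0.3], [-0.1, -1.1], [-2.1, -2.4]]
{'pad': [0.6108, -0.2487, 0.141], 'knob': [0.5851, -0.144, 0.12], 'f1': [0.6652, -0.1116, 0.084], 'f2': [0.5837, -0.0915, 0.084], 'r1': [0.6944, 0.0069, 0.084], 'r2': [0.6129, 0.027, 0.084]}
knob in side [293.32209169 228.95635483]
```

View pics/side0.png

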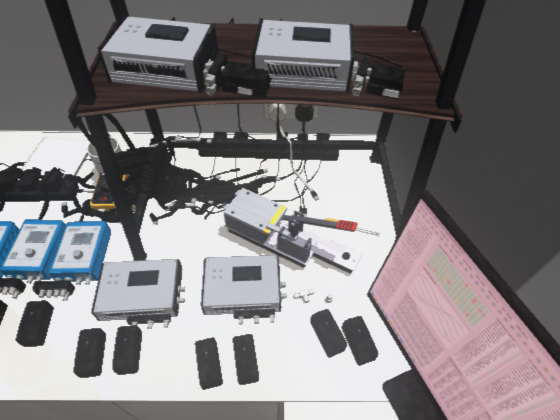

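```bash
cat > go.py <<'E'
# usage: go.py a b z [yaw] : shift in tool units to a device-frame point, or measured device coordinates
from h import *;import sys
from scipy.spatial.transform import Rotation as Ro
x,y,th=.6162,-.135,1.3292
C,S=np.cos(th),np.sin(th)
a,b,z=map(float,sys.argv[1:4]);W=np.array([x+C*a-S*b,y+S*a+C*b,z])
st=get_state();R=Ro.from_euler('xyz',st['ee_rot']).as_matrix();p=np.array(st['tcp_pos'])
d=p[:2]-[x,y]
print('now dev',(C*d[0]+S*d[1]).round(4),(-S*d[0]+C*d[1]).round(4),p[2].round(4),'rot',np.round(st['ee_rot'],3),'F',np.round(st['ft_force'],1),'t',st['time_s'])
print('target',W.round(4),'units',(R.T@(W-p)/.025).round(3))
E
python3 go.py .022 .028 .2
```

```text
now dev 0.6006 0.531 0.2313 rot [-3.142 -0.     2.74 ] F [ 0.3  0.4 -0.6] t 1.2
target [ 0.5943 -0.1069  0.2   ] units [-23.552 -19.641   1.252]
```

The side view shows a rack: one front post with its foot near (140,257), another on the right at about (398,255), a shelf above and behind, and a monitor on the right. I locate these before choosing a path.

```bash
python3 - <<'E'
from h import *
s=snapshot("side");t=snapshot("top");cv2.imwrite("pics/top1.png",t["frame"][:,:,::-1])
for n,uv in dict(postL=(140,257),postR=(398,255),pRb=(385,150),pLb=(100,140)).items(): print(n,onz(s,uv,0).round(3))
for n,uv in dict(shelfL=(78,112),shelfR=(455,125)).items():
    for z in(.3,.4,.5): print(n,z,onz(s,uv,z).round(3))
print(onz(s,(375,295),0.05),onz(s,(425,195),.3))
E
```

```text
postL [0.495 0.197 0.   ]
postR [ 0.662 -0.385  0.   ]
pRb [ 1.012 -0.319  0.   ]
pLb [0.826 0.494 0.   ]
shelfL 0.3 [0.618 0.302 0.3  ]
shelfL 0.4 [0.517 0.194 0.4  ]
shelfL 0.5 [0.415 0.087 0.5  ]
shelfR 0.3 [ 0.781 -0.408  0.3  ]
shelfR 0.4 [ 0.647 -0.372  0.4  ]
shelfR 0.5 [ 0.512 -0.336  0.5  ]
[ 0.51699871 -0.33754296  0.05      ] [ 0.58509727 -0.36004971  0.3       ]
```

View pics/top1.png

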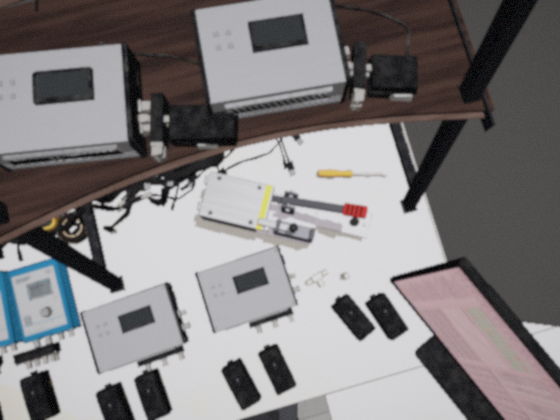

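```bash
python3 - <<'E'
from h import *
s=snapshot("side");t=snapshot("top")
T=lambda n,a,b:print(n,tri([ray(s,a),ray(t,b)]).round(3))
T('shelf corner R front',(460,112),(490,112)); T('shelf corner R bottom',(452,125),(490,125))
T('mon top-left',(425,193),(462,260)); T('mon bottom-left',(371,295),(393,273))
T('instr corner on shelf',(256,80),(216,112)); T('instr R',(350,82),(343,95))
T('post R foot',(398,255),(408,208))
for z in(.35,.4,.45): print('shelf edge front of device',z,onz(t,(330,124),z).round(3),onz(t,(240,140),z).round(3),onz(s,(270,97),z).round(3),onz(s,(370,102),z).round(3))
print(s['R'].round(2).tolist(),t['R'].round(2).tolist())
E
```

```text
shelf corner R front [ 0.692 -0.381  0.391]
shelf corner R bottom [ 0.679 -0.38   0.377]
mon top-left [ 0.51  -0.337  0.383]
mon bottom-left [ 0.506 -0.327  0.066]
instr corner on shelf [ 0.692 -0.04   0.386]
instr R [ 0.71  -0.198  0.401]
post R foot [ 0.632 -0.372  0.04 ]
shelf edge front of device 0.35 [ 0.69  -0.185  0.35 ] [ 0.669 -0.067  0.35 ] [ 0.701 -0.062  0.35 ] [ 0.737 -0.24   0.35 ]
shelf edge front of device 0.4 [ 0.673 -0.179  0.4  ] [ 0.653 -0.071  0.4  ] [ 0.635 -0.081  0.4  ] [ 0.667 -0.239  0.4  ]
shelf edge front of device 0.45 [ 0.655 -0.173  0.45 ] [ 0.637 -0.075  0.45 ] [ 0.569 -0.1    0.45 ] [ 0.597 -0.238  0.45 ]
[[0.26, -0.97, 0.01], [-0.77, -0.21, -0.6], [0.58, 0.14, -0.8]] [[-0.01, -1.0, 0.02], [-0.99, 0.0, -0.14], [0.14, -0.02, -0.99]]
```

The shelf underside is at z≈0.37, with its front edge about x≈0.65 over the device. The front-left post stands at (0.50,0.20), right beside the direct line from the start. I swing round inside it with the fingers shut.

>>> {"op": "send_rows", "data": {"targets": [{"jaw": 1,"linear": [-5.4,-7.0,0],"twist": -0.14},{"jaw": 1,"linear": [-5.4,-7.0,0],"twist": -0.16},{"jaw": 1,"linear": [-5.4,-7.0,0],"twist": -0.16},{"jaw": 1,"linear": [-5.4,-7.0,0],"twist": -0.16},{"jaw": 1,"linear": [-5.4,-7.0,0],"twist": -0.16},{"jaw": 1,"linear": [-12.4,-13.2,0],"twist": -0.16},{"jaw": 1,"linear": [-12.4,-13.2,0],"twist": -0.16},{"jaw": 1,"linear": [-12.4,-13.2,0],"twist": -0.16},{"jaw": 1,"linear": [-12.4,-13.2,0],"twist": -0.16},{"jaw": 1,"linear": [-12.4,-13.2,0],"twist": -0.16}], "squeeze": 20}}

```text
time_s: 2.4
tcp_pos: [0.4018, 0.1468, 0.2318]
ee_rot: [3.141, 0.001, 2.896]
ft_force: [1.4, 1.2, -0.9]
opening: 0.0001
grasp_force: 0.0
```

```bash
python3 go.py .022 .028 .2; python3 -c "
from h import *;print(get_state()['tcp_pos'],get_state()['joint_pos'])"
```

```text
now dev 0.2223 0.2756 0.2318 rot [3.141e+00 1.000e-03 2.896e+00] F [ 1.4  1.2 -0.9] t 2.4
target [ 0.5943 -0.1069  0.2   ] units [-9.931 -7.977  1.273]
[0.4017947  0.14676668 0.23175544] [-0.7691053  -0.06222358  0.33115693  1.88201172  0.02086247  1.31738706
  0.88192988]
```

>>> {"op": "send_rows", "data": {"targets": [{"jaw": 1,"linear": [-3.4,-7.2,0]},{"jaw": 1,"linear": [-3.4,-7.2,0]},{"jaw": 1,"linear": [-3.4,-7.2,0]},{"jaw": 1,"linear": [-3.4,-7.2,0]},{"jaw": 1,"linear": [-3.4,-7.2,4.2]},{"jaw": 1,"linear": [-3.4,-7.2,4.2]},{"jaw": 1,"linear": [-3.4,-7.2,4.2]},{"jaw": 1,"linear": [-8.0,-7.8,4.2]},{"jaw": 1,"linear": [-8.0,-7.8,4.2]},{"jaw": 1,"linear": [-8.0,-7.8,4.2]}]}}

```text
$.targets[0]: bad value
```

```bash
python3 go.py .022 .028 .108; python3 - <<'E'
from h import *
s=snapshot("side");cv2.imwrite("pics/s2.png",cv2.resize(s["frame"][90:310,160:460,::-1],None,fx=2.5,fy=2.5,interpolation=cv2.INTER_CUBIC))
E
```

```text
now dev 0.2223 0.2756 0.2318 rot [3.141e+00 1.000e-03 2.896e+00] F [ 1.4  1.2 -0.9] t 2.4
target [ 0.5943 -0.1069  0.108 ] units [-9.928 -7.98   4.953]
```

View pics/s2.png

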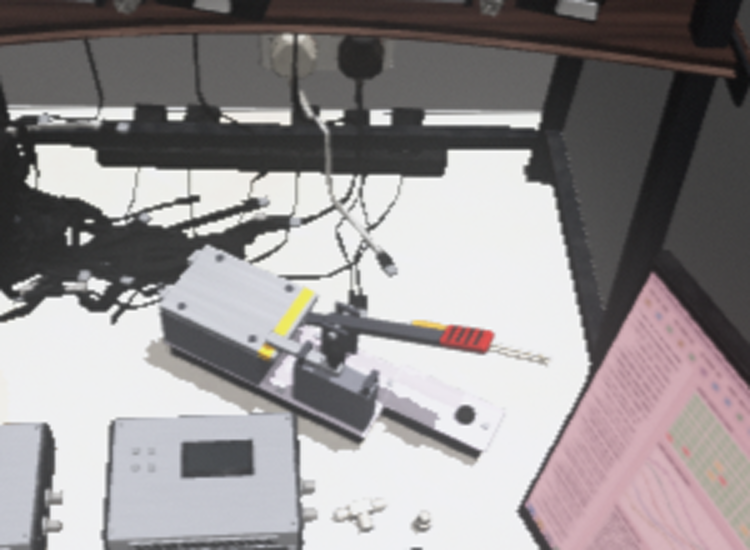

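The call was refused because twist is required, so the arm has not moved and the picture shows the unchanged scene. Resending with twist.

>>> {"op": "send_rows", "data": {"targets": [{"jaw": 1,"linear": [-3.4,-7.2,0],"twist": 0},{"jaw": 1,"linear": [-3.4,-7.2,0],"twist": 0},{"jaw": 1,"linear": [-3.4,-7.2,0],"twist": 0},{"jaw": 1,"linear": [-3.4,-7.2,0],"twist": 0},{"jaw": 1,"linear": [-3.4,-7.2,4.2],"twist": 0},{"jaw": 1,"linear": [-3.4,-7.2,4.2],"twist": 0},{"jaw": 1,"linear": [-3.4,-7.2,4.2],"twist": 0},{"jaw": 1,"linear": [-8.0,-7.8,4.2],"twist": 0},{"jaw": 1,"linear": [-8.0,-7.8,4.2],"twist": 0},{"jaw": 1,"linear": [-8.0,-7.8,4.2],"twist": 0}]}}

```text
time_s: 3.45
tcp_pos: [0.5523, -0.0874, 0.1279]
ee_rot: [-3.141, 0.003, 2.901]
ft_force: [0.3, 0.2, -0.1]
opening: 0.0001
grasp_force: 0.0
```

```bash
python3 go.py .022 .028 .108; python3 - <<'E'
from h import *
s=snapshot("side");cv2.imwrite("pics/s3.png",cv2.resize(s["frame"][90:310,160:460,::-1],None,fx=2.5,fy=2.5,interpolation=cv2.INTER_CUBIC))
E
```

```text
now dev 0.031 0.0734 0.1279 rot [-3.141e+00  3.000e-03  2.901e+00] F [ 0.3  0.2 -0.1] t 3.45
target [ 0.5943 -0.1069  0.108 ] units [-1.813 -0.36   0.8  ]
```

View pics/s3.png

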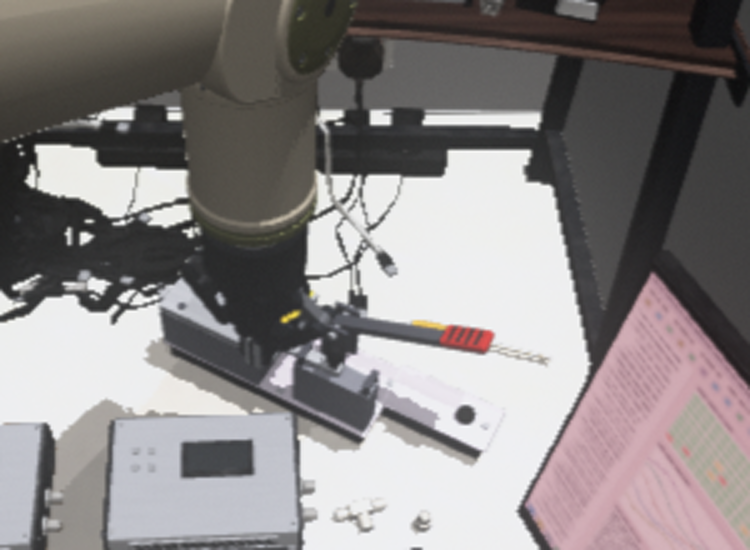

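The shut fingertips (about (265,355) in the crop) are on the flap side beside the bolt, as calculated. I move onto the bolt line and lower.

>>> {"op": "send_rows", "data": {"targets": [{"jaw": 1,"linear": [-1.8,-0.3,0],"twist": 0},{"jaw": 1,"linear": [-1.8,-0.3,0],"twist": 0},{"jaw": 1,"linear": [-1.8,-0.3,0.4],"twist": 0},{"jaw": 1,"linear": [-1.8,-0.3,0.8],"twist": 0},{"jaw": 1,"linear": [-1.8,-0.3,0.8],"twist": 0}]}}

```text
time_s: 4.0
tcp_pos: [0.5886, -0.1037, 0.1053]
ee_rot: [3.141, -0.002, 2.901]
ft_force: [-0.9, 0.0, 0.0]
opening: -0.0003
grasp_force: 0.0
```

```bash
python3 go.py -.016 .028 .108; python3 - <<'E'
from h import *
for n in("side","top"):
    snapshot(n);print(n,[(np.round(r["xy"],1).tolist(),round(r["confidence"],2)) for r in search_frame(n,"bolt_knob")[:2]])
E
```

```text
now dev 0.0238 0.0343 0.1053 rot [ 3.141e+00 -2.000e-03  2.901e+00] F [-0.9  0.   0. ] t 4.0
target [ 0.5852 -0.1438  0.108 ] units [-0.252 -1.592 -0.112]
side [([290.7, 231.5], 0.47), ([248.1, 217.6], 0.4)]
top []
```

>>> {"op": "send_rows", "data": {"targets": [{"jaw": 1,"linear": [-0.2,-0.3,0],"twist": 0},{"jaw": 1,"linear": [-0.2,-0.5,0],"twist": 0},{"jaw": 1,"linear": [-0.2,-0.7,0],"twist": 0},{"jaw": 1,"linear": [-0.2,-0.9,0],"twist": 0},{"jaw": 1,"linear": [-0.2,-1.1,0],"twist": 0},{"jaw": 1,"linear": [-0.2,-1.3,0],"twist": 0},{"jaw": 1,"linear": [-0.2,-1.3,0],"twist": 0}]}}

```text
time_s: 4.9
tcp_pos: [0.5869, -0.1388, 0.1064]
ee_rot: [-3.141, 0.0, 2.899]
ft_force: [-0.3, -0.5, 1.0]
opening: -0.0002
grasp_force: 0.1
```

```bash
python3 go.py -.026 .028 .106
```

```text
now dev -0.0107 0.0276 0.1064 rot [-3.141  0.     2.899] F [-0.3 -0.5  1. ] t 4.9
target [ 0.5828 -0.1535  0.106 ] units [ 0.017 -0.61   0.017]
```

>>> {"op": "send_rows", "data": {"targets": [{"jaw": 1,"linear": [0,-0.2,0],"twist": 0},{"jaw": 1,"linear": [0,-0.4,0],"twist": 0},{"jaw": 1,"linear": [0,-0.5,0],"twist": 0}]}}

```text
time_s: 5.2
tcp_pos: [0.5842, -0.1495, 0.1062]
ee_rot: [3.14, -0.0, 2.9]
ft_force: [2.5, 7.6, 0.6]
opening: -0.0002
grasp_force: 3.7
```

>>> {"op": "send_rows", "data": {"targets": [{"jaw": 1,"linear": [0,-0.1,0],"twist": 0},{"jaw": 1,"linear": [0,-0.2,0],"twist": 0}]}}

```text
time_s: 5.4
tcp_pos: [0.5841, -0.15, 0.1061]
ee_rot: [3.136, -0.001, 2.904]
ft_force: [3.4, 17.3, 1.7]
opening: -0.0001
grasp_force: 8.3
```

```bash
python3 go.py -.026 .028 .106; python3 - <<'E'
from h import *
a=[]
for n in("side","top"):
    s=snapshot(n)["frame"][:,:,::-1];a.append(cv2.resize(s[180:280,240:370],(390*1,300),interpolation=cv2.INTER_CUBIC))
cv2.imwrite("pics/b4.png",np.hstack(a))
E
```

```text
now dev -0.0222 0.0276 0.1061 rot [ 3.136e+00 -1.000e-03  2.904e+00] F [ 3.4 17.3  1.7] t 5.4
target [ 0.5828 -0.1535  0.106 ] units [ 0.017 -0.15   0.003]
```

View pics/b4.png

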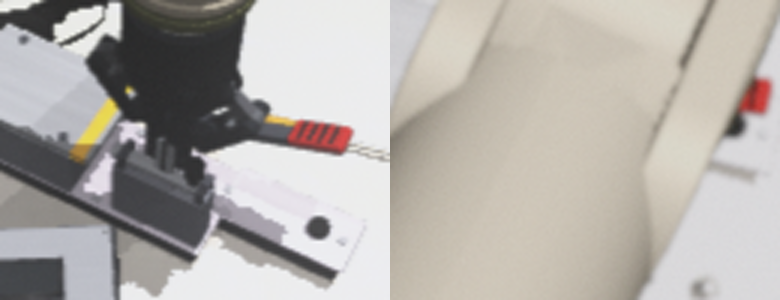

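Force rises to 17 N with the tip stopped, and the nose no longer covers the yellow lip: the bolt is at its end stop. I back off, rise and check.

>>> {"op": "send_rows", "data": {"targets": [{"jaw": 1,"linear": [0,0.5,0],"twist": 0},{"jaw": 1,"linear": [0,0.6,0],"twist": 0},{"jaw": 1,"linear": [0,0.6,-1.5],"twist": 0},{"jaw": 1,"linear": [0,0.6,-3.0],"twist": 0},{"jaw": 1,"linear": [1.6,0.6,-3.0],"twist": 0},{"jaw": 1,"linear": [2.8,0.6,-3.0],"twist": 0},{"jaw": 1,"linear": [2.8,0.6,-3.0],"twist": 0}]}}

```text
time_s: 6.2
tcp_pos: [0.5151, -0.124, 0.1811]
ee_rot: [3.141, -0.002, 2.898]
ft_force: [-0.4, 0.8, 0.4]
opening: -0.0
grasp_force: 0.0
```

```bash
python3 go.py -.116 -.020 .165; python3 - <<'E'
from fit import *
s=snapshot("side");
cv2.imwrite("pics/b5.png",cv2.resize(s["frame"][170:290,210:370,::-1],None,fx=4.5,fy=4.5,interpolation=cv2.INTER_CUBIC))
for xk in(-.016,-.036,-.048): print(xk,(proj(s,pts([.6162,-.135,1.3292,.0345,xk])['knob'])-[210,170])*4.5)
E
```

```text
now dev -0.0135 0.1008 0.1811 rot [ 3.141e+00 -2.000e-03  2.898e+00] F [-0.4  0.8  0.4] t 6.2
target [ 0.6079 -0.2524  0.165 ] units [-4.841 -4.091  0.63 ]
-0.016 [374.55786391 265.1138034 ]
-0.036 [412.85192725 282.48722393]
-0.048 [436.08091665 293.02585489]
```

View pics/b5.png

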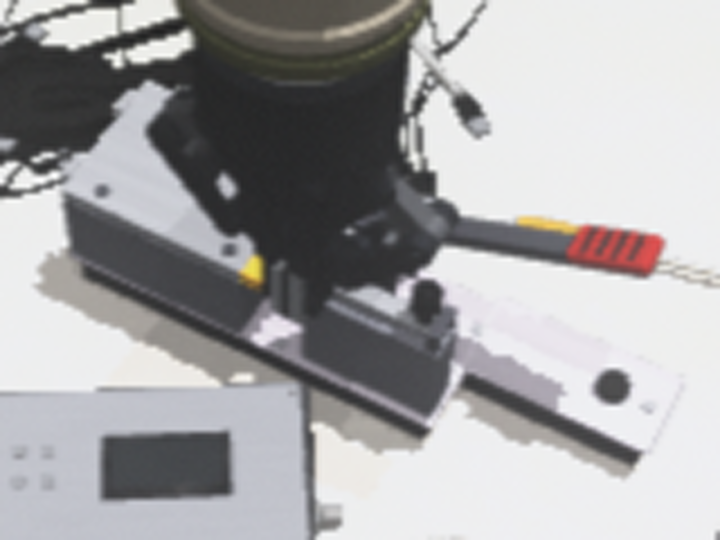

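The knob top is near (427,287) in the crop, i.e. at the predicted end of travel, and the nose is off the lip. Next I move over the pad.

>>> {"op": "send_rows", "data": {"targets": [{"jaw": 1,"linear": [-1.2,-2.0,0.4],"twist": 0},{"jaw": 1,"linear": [-2.4,-3.4,0.5],"twist": 0},{"jaw": 1,"linear": [-3.6,-4.1,0.5],"twist": 0},{"jaw": 1,"linear": [-4.8,-4.1,0.5],"twist": 0},{"jaw": 1,"linear": [-4.8,-4.1,0.5],"twist": 0},{"jaw": 1,"linear": [-4.8,-4.1,0.5],"twist": 0}]}}

```text
time_s: 6.85
tcp_pos: [0.6107, -0.2525, 0.1675]
ee_rot: [-3.14, -0.002, 2.9]
ft_force: [0.2, -0.3, -0.6]
opening: -0.0
grasp_force: 0.0
```

```bash
python3 go.py -.118 -.022 .053;python3 - <<'E'
from h import *
s=snapshot("side");
cv2.imwrite("pics/p6.png",cv2.resize(s["frame"][90:310,210:470,::-1],None,fx=2.7,fy=2.7,interpolation=cv2.INTER_CUBIC))
E
```

```text
now dev -0.1154 -0.0228 0.1675 rot [-3.14e+00 -2.00e-03  2.90e+00] F [ 0.2 -0.3 -0.6] t 6.85
target [ 0.6093 -0.2548  0.053 ] units [ 0.024 -0.096  4.58 ]
```

View pics/p6.png

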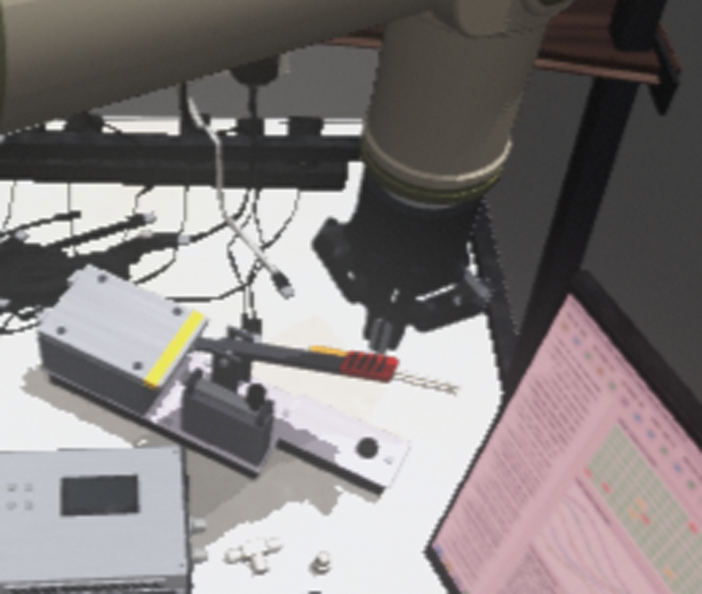

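The fingertips hang over the red pad. I press down in steps, stopping short of the stop.

>>> {"op": "send_rows", "data": {"targets": [{"jaw": 1,"linear": [0,-0.1,0.5],"twist": 0},{"jaw": 1,"linear": [0,-0.1,0.9],"twist": 0},{"jaw": 1,"linear": [0,-0.1,1.3],"twist": 0},{"jaw": 1,"linear": [0,-0.1,1.7],"twist": 0},{"jaw": 1,"linear": [0,-0.1,2.1],"twist": 0},{"jaw": 1,"linear": [0,-0.1,2.5],"twist": 0},{"jaw": 1,"linear": [0,-0.1,2.9],"twist": 0}]}}

```text
time_s: 7.6
tcp_pos: [0.6098, -0.2547, 0.0956]
ee_rot: [-3.141, 0.0, 2.899]
ft_force: [-0.9, -4.2, 4.6]
opening: -0.0002
grasp_force: 2.3
```

>>> {"op": "send_rows", "data": {"targets": [{"jaw": 1,"linear": [0,0,0.4],"twist": 0},{"jaw": 1,"linear": [0,0,0.8],"twist": 0},{"jaw": 1,"linear": [0,0,1.1],"twist": 0},{"jaw": 1,"linear": [0,0,1.2],"twist": 0},{"jaw": 1,"linear": [0,0,1.2],"twist": 0}]}}

```text
time_s: 8.1
tcp_pos: [0.61, -0.2537, 0.0658]
ee_rot: [3.141, -0.0, 2.9]
ft_force: [-0.5, -1.3, 3.3]
opening: -0.0001
grasp_force: 1.8
```

```bash
python3 go.py -.118 -.022 .058;python3 - <<'E'
from h import *
s=snapshot("side");
cv2.imwrite("pics/p7.png",cv2.resize(s["frame"][170:290,210:370,::-1],None,fx=4.5,fy=4.5,interpolation=cv2.INTER_CUBIC))
E
```

```text
now dev -0.1167 -0.0224 0.0658 rot [ 3.141 -0.     2.9  ] F [-0.5 -1.3  3.3] t 8.1
target [ 0.6093 -0.2548  0.058 ] units [ 0.017 -0.051  0.313]
```

View pics/p7.png

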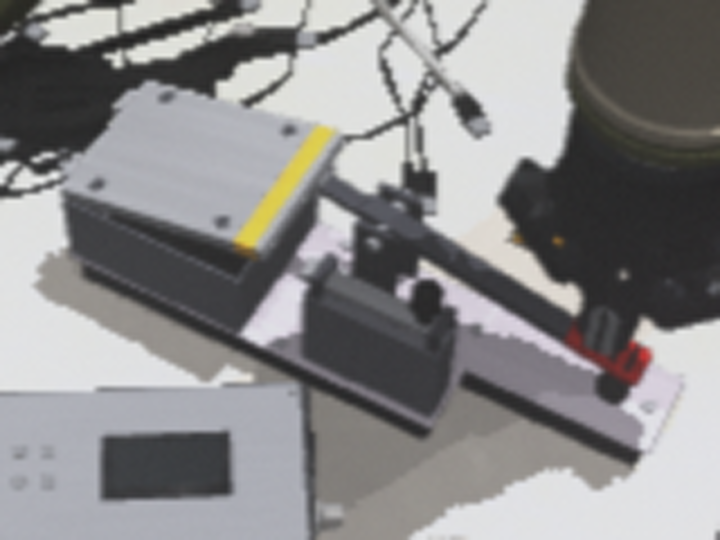

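The flap is up, and the pad is just above the rubber stop with the fingertips on it. I press a few mm more, watching the force.

>>> {"op": "send_rows", "data": {"targets": [{"jaw": 1,"linear": [0,0,0.1],"twist": 0},{"jaw": 1,"linear": [0,0,0.15],"twist": 0},{"jaw": 1,"linear": [0,0,0.2],"twist": 0},{"jaw": 1,"linear": [0,0,0.2],"twist": 0},{"jaw": 1,"linear": [0,0,0.2],"twist": 0}]}}

```text
time_s: 8.65
tcp_pos: [0.6102, -0.2531, 0.0614]
ee_rot: [3.14, -0.0, 2.901]
ft_force: [0.6, 2.3, 5.1]
opening: -0.0004
grasp_force: 2.0
```

```bash
python3 go.py -.118 -.022 .058;python3 - <<'E'
from h import *
s=snapshot("side")
cv2.imwrite("pics/p8.png",cv2.resize(s["frame"][170:290,210:370,::-1],None,fx=4.5,fy=4.5,interpolation=cv2.INTER_CUBIC))
# predicted pad underside/outer-end pixels for lever tilt values (device frame)
C,S=np.cos(1.3292),np.sin(1.3292)
for t in(-.24,-.28,-.32,-.36):
    o=[]
    for L,h,b in((.146,.009,-.011),(.104,.009,-.011)):
        a=-L*np.cos(t)+h*np.sin(t);z=.084+L*np.sin(t)+h*np.cos(t)
        q=s["mtx"]@(np.array(s["R"])@np.array([.6162+C*a-S*b,-.135+S*a+C*b,z])+np.array(s["t"]));o.append(((q[:2]/q[2]-[210,170])*4.5).round(0).tolist())
    print(t,'near top corners outer/inner',o)
E
```

```text
now dev -0.1161 -0.0225 0.0614 rot [ 3.14  -0.     2.901] F [0.6 2.3 5.1] t 8.65
target [ 0.6093 -0.2548  0.058 ] units [ 0.019 -0.075  0.137]
-0.24 near top corners outer/inner [[640.0, 387.0], [566.0, 341.0]]
-0.28 near top corners outer/inner [[636.0, 392.0], [563.0, 345.0]]
-0.32 near top corners outer/inner [[632.0, 397.0], [561.0, 349.0]]
-0.36 near top corners outer/inner [[627.0, 401.0], [558.0, 352.0]]
```

View pics/p8.png

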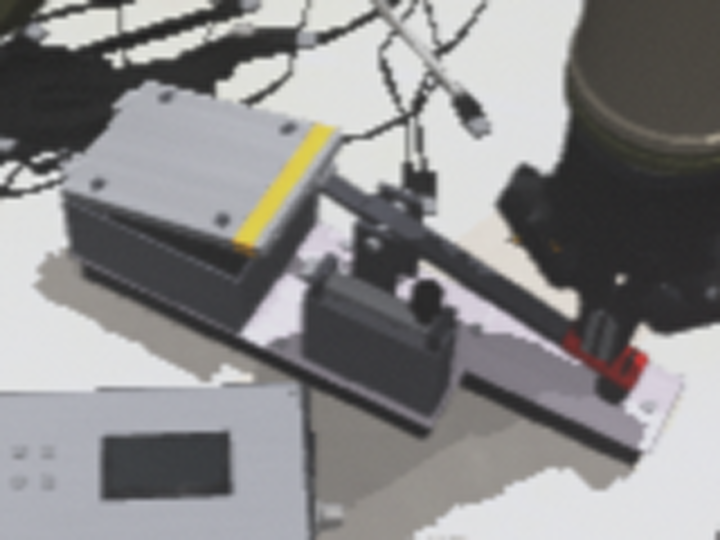

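By geometry the pad is about 7–8 mm above the stop. I go 2 mm lower to the middle of the window and let it settle.

>>> {"op": "send_rows", "data": {"targets": [{"jaw": 1,"linear": [0,0,0.05],"twist": 0},{"jaw": 1,"linear": [0,0,0.1],"twist": 0},{"jaw": 1,"linear": [0,0,0.1],"twist": 0},{"jaw": 1,"linear": [0,0,0.1],"twist": 0},{"jaw": 1,"linear": [0,0,0.1],"twist": 0},{"jaw": 1,"linear": [0,0,0.1],"twist": 0},{"jaw": 1,"linear": [0,0,0.1],"twist": 0},{"jaw": 1,"linear": [0,0,0.1],"twist": 0}]}}

```text
time_s: 9.5
tcp_pos: [0.6103, -0.2534, 0.059]
ee_rot: [3.141, 0.0, 2.901]
ft_force: [1.0, 1.9, 4.8]
opening: 0.0001
grasp_force: 2.2
```

The force is steady at about 5 N, which means the pad is held without touching the hard stop. Handing in.

```bash
python3 -c "
from rig import *;print(get_state()['tcp_pos'],get_state()['ft_force']);print(close_job())"
```

```text
[ 0.61032068 -0.25335103  0.05895059] [1.00370897 1.942018   4.75235187]
the job is handed in; nothing more can be done
None
```

The bolt is pushed back to its end stop, and the lever is held down at about 5 N with the pad an estimated 5–6 mm above its stop; the flap is raised, the loose things were left alone, and the job is handed in at about 9.5 s (no verdict shown).

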